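# Put away and count the deposit returns

## Task

Put away and count the deposit returns. Stand the long-necked glass bottle midway between the two clear plastic bottles, in line with them, then swing the counter's lever right to its stop and let it spring back to count it. After that stand the drinks can off the open feed end of the can crusher, centred on that end with about 3 cm of clear shelf between can and crusher base, and work the counter again for it; do not count before the bottle is in its place, and leave the two plastic bottles, the jug, the crate and the brush where they are.

Things in the scene. Friction and masses are not known exactly. Their poses are not given: they have to be found in the camera images.
- glass_bottle: Loose brown glass bottle, upright, to be placed. 190 mm tall, body 60 mm across up to 105 mm height, shoulder up to 142 mm, straight neck 27 mm across from 142 to 180 mm, 30 mm lip at the top. Origin: centre of its underside, z up its axis. About 0.2 kg.
- can: Loose empty slim metal drinks can, closed, upright, to be placed. 58 mm across, 146 mm tall. Origin: centre of its underside, z up its axis. Light (about 50 g).
- pet_right: Clear plastic bottle with a paper label and cap, loose, the right-hand one of the row seen from the robot. 66 mm across, 200 mm tall. Origin: centre of its underside; its y axis points to the other plastic bottle. Must stay put.
- pet_left: The same clear plastic bottle, left-hand one of the row, centre 240 mm from the other. Origin: centre of its underside. Must stay put.
- crusher: Steel bench can crusher, fixed. Base plate 120 mm (x) by 200 mm (y), 12 mm thick; origin: centre of the base's underside. Its +y end (towards the robot's left) is the open feed end, the edge of the base there is at y = +100 mm. Low side rails 42 mm high; ram plate at y = -20 mm, 107 mm high; end plate at y = -85 mm with the press lever, parked upright to 260 mm height (not used).
- counter: Fixed mechanical stroke counter: grey housing 80 x 70 mm, 70 mm high, on a foot 100 mm (x) by 90 mm (y). Origin: centre of the underside; the counting window is on its -x face (towards the robot); the lever on top swings from its -x side to its +x side. The lever pivots about the counter's y axis 75 mm above the underside.
- lever_knob (a point): Centre of the 24 mm ball on the end of the counter's upright lever, 85 mm from the pivot, on a 10 mm rod. At rest it leans 0.4 rad to the counter's -x side, ball centre 153 mm above the shelf.
- tally_lever (a joint): Lever angle in rad: 0 at rest, 0.8 at its stop (leaning 0.4 rad to the counter's +x side). A spring returns it; about 1 N at the ball to start and 3.5 N at the stop.
- jug: Bystander: loose red plastic jug with twist cap, 85 x 110 mm, 170 mm tall. Origin: centre of the underside.
- crate: Bystander: plastic bottle crate, 300 (x) x 220 (y) x 150 mm, open top. Origin: centre of the underside.
- brush: Bystander: scrubbing brush, 200 mm long, lying. Origin: middle of its underside.
There are look-alikes about, which are no part of the job. What is shaped like the can but green or yellow is not meant.

How it is judged:
On the way, in this order (a step that is already met when the one before it is completed fails the run):
1. the glass bottle stands released, midway between the plastic bottles and in line (x of glass_bottle in the frame of pet_right between -0.015 and 0.015 m and y of glass_bottle in the frame of pet_right between 0.105 and 0.135 m and angle between glass_bottle's own z axis and vertical below 0.1 rad and height (world z) of glass_bottle below 0.01 m and linear speed of glass_bottle below 0.03 m/s and contact force between glass_bottle and the fingers below 0.1 N), for 0.2 s.
2. the counter lever is swung to its stop, the bottle in place (value of joint tally_lever above 0.72 rad and x of glass_bottle in the frame of pet_right between -0.015 and 0.015 m and y of glass_bottle in the frame of pet_right between 0.105 and 0.135 m), for 0.02 s.
3. the lever is let back to rest (value of joint tally_lever below 0.08 rad), for 0.1 s.
4. the can stands released off the feed end of the crusher (x of can in the frame of crusher between -0.015 and 0.015 m and y of can in the frame of crusher between 0.141 and 0.177 m and angle between can's own z axis and vertical below 0.1 rad and height (world z) of can below 0.01 m and linear speed of can below 0.03 m/s and contact force between can and the fingers below 0.1 N), for 0.2 s.
5. the counter lever is swung to its stop again (value of joint tally_lever above 0.72 rad), for 0.02 s.
6. the lever is let back to rest (value of joint tally_lever below 0.08 rad), for 0.1 s.
At the end, for the whole second after the job is handed in: The bottle stands midway between the plastic bottles (15 mm along and across their line), the can within 15 mm of the crusher's centre line, 12 to 48 mm off its feed end; both upright, released, at rest; each counted after placing, bottle first; lever back at rest (under 0.08 rad) (all of step 1 and all of step 4 and value of joint tally_lever below 0.08 rad); the robot touches nothing.
It fails at once if the counter is worked before the glass bottle stands in its place (value of joint tally_lever above 0.4 rad and not (x of glass_bottle in the frame of pet_right between -0.015 and 0.015 m and y of glass_bottle in the frame of pet_right between 0.105 and 0.135 m)).
It fails at once if a plastic bottle is moved more than 10 mm (distance of any of pet_right, pet_left from where it was at the start of the episode above 0.01 m).
It fails at once if the jug, crate or brush is moved more than 20 mm (distance of any of jug, crate, brush from where it was at the start of the episode above 0.02 m).
It also fails if it takes over 72 s, if anything falls off the work surface, if the arm or the gripper's body presses on something with over 40 N, if the wrist force passes 120 N, or if a joint passes its speed limit or range.

## Robot

A 7-joint arm with a two-finger parallel gripper is mounted at the origin on the work surface. World frame = base frame: x ahead of the robot, y to its left, z up, the work surface at z = 0. Lengths are in m, angles in rad, forces in N, time in s.
With the tool pointing down it reaches from about 0.35 to 0.9 m from the base axis. Payload 8.1 kg.
Tool frame: the origin (TCP) lies at the very end of the fingers, on their centre line; the grasp point (between the pads) lies 19 mm behind it (bot.pinch_z is the distance from the TCP to the grasp point, in m); z points along the fingers, y is the line along which they close (so a half turn about z gives the same grasp; the last joint's range is limited). The gripper opens to 92 mm and grips with 3 to 60 N. Pads are 19 mm wide; open, the fingers measure 130 mm over their backs; the gripper's body (75 mm by 190 mm) begins 47 mm behind the grasp point.
Start: joints at [-1.42, 0.434, 0.025, 1.573, -0.012, 1.134, -0.075], TCP at [0.157, 0.605, 0.207] pointing down, gripper open.
Joint ranges: [-2.62, 2.62], [-0.44, 2.09], [-1.27, 1.32], [0.08, 2.57], [-1.32, 4.46], [0.12, 2], [-2.74, 2.74]. Speed limits (rad/s): [2.22, 2.22, 3.01, 3.01, 3.14, 3.14, 3.14].

## Interface

Orientations are given as a 3x3 rotation matrix whose columns are the frame's x, y, z axes.
In Python, from workcell import bot gives the robot as it stands.
- The arm moves only by the shell command python3 -m pendant 'ROWS' [OPENING]. ROWS is JSON, a list of rows, each a list of 6 numbers: the shift along the tool's x, y, z each as a share of 0.6 m, from -1 to 1, then the turn, a rotation vector about the tool's x, y, z each as a share of 1.5 rad, from -1 to 1. In form: [[tx, ty, tz, ax, ay, az], ...]. A call has 1 to 12 rows; each row shifts and turns the commanded pose from where the row before left it, along the tool's axes as they then stand; what a row does not reach is not made up. A row lasts 1/12 s, in which the tool goes at most 41.7 mm and 7.16 degrees, less where a joint would pass 70% of its speed; a pose out of reach is approached as far as the arm can. A call with a number of a shift or a turn outside -1 to 1 is refused whole. A call with a gripper value outside its range is refused whole. OPENING is the finger opening in mm, from 0 to 91.8, set as the call begins (- or left out, the last holds). The fingers move at their own pace and stop on an object; the grip force is fixed at half the most. Time passes only in rows, so rows that do not move let the fingers close. It gives the time, the measured TCP pose, the force, the opening and the grip force at its end, in the units of the state.
- bot.get_obs(): the state, without advancing time (a new reading comes with each control period).
- bot.get_image(name): name is "scene" or "top" or "wrist"; returns a dict with "pixels" (400x640x3 uint8, red, green, blue), "K" (3x3 intrinsics, pixels), "R" (3x3) and "t" (3): a world point X has camera coordinates R X + t. Camera axes: x right, y down, z forward; pixel columns grow to the right and rows downward; lengths in m; the calibration is good to about 2 mm. The wrist camera is an equidistant fisheye: a pixel r from the principal point sees the ray r / f radians off the axis. A picture is of the moment at which its call begins. There is no depth.
- bot.sign_off(): hands the job in; it is judged then, once.
The state is a dict: "t": time; "q": joint angles; "dq": joint speeds; "joint_torque": joint torques, N m; "tool_pos": TCP position; "tcp_rot": TCP orientation; "force": force on the tool from outside, world axes, zero at the start; "wrist_torque": the same for the moment, N m; "grip_width": finger opening in m; "grip_force": force on a finger pad.
Only numpy, scipy, OpenCV 4.12 (cv2) and the standard library are available. Lean on these libraries where they do the work, as an engineer would, in place of code of your own. Each camera call takes 0.05 s, during which the arm holds its last target. There are 200 camera calls.

## Working session

There is one attempt and no reset: what is moved stays moved. The work goes in short steps, Python scripts to look and compute and a shell command to move; the robot and the scene stay as the last step left them, time stands still between calls to the robot, and variables do not carry over. Pictures are saved under pics/ and viewed, at most 10 in all, crops included, and the job is handed in when it is done.

```bash
ls; mkdir -p pics; python3 - <<'E'
from workcell import bot
import cv2, numpy as np
o=bot.get_obs(); print(o['t'],o['tool_pos'],o['tcp_rot'],o['grip_width'])
for n in("scene","top"):
    im=bot.get_image(n); cv2.imwrite(f"pics/{n}0.png",im["pixels"][:,:,::-1]); print(n,im["K"],im["R"],im["t"], -im["R"].T@im["t"])
E
```

```text
pics
0.0 [0.15683304 0.60441971 0.20583697] [[-9.67963344e-01  2.51091436e-01 -2.36231106e-04]
 [ 2.51091493e-01  9.67962081e-01 -1.57229915e-03]
 [-1.66128100e-04 -1.58124357e-03 -9.99998736e-01]] 0.09190868683833704
scene [[361.60290539   0.         325.47765006]
 [  0.         361.60290539 196.35348602]
 [  0.           0.           1.        ]] [[-5.83607734e-01  8.12035717e-01  8.73294202e-05]
 [ 5.07243709e-01  3.64638572e-01 -7.80860123e-01]
 [-6.34118153e-01 -4.55671710e-01 -6.24705899e-01]] [ 0.30014316 -0.19884342  1.85695566] [1.45355724 0.67494117 1.00475605]
top [[378.91693577   0.         316.54301821]
 [  0.         378.91693577 196.87911689]
 [  0.           0.           1.        ]] [[ 0.01256304 -0.99972595  0.01975356]
 [-0.99669742 -0.01410512 -0.07997063]
 [ 0.08022734 -0.01868364 -0.99660147]] [-0.02620465  0.54937724  1.57018502] [0.42192032 0.01088834 1.60930038]
```

View pics/top0.png

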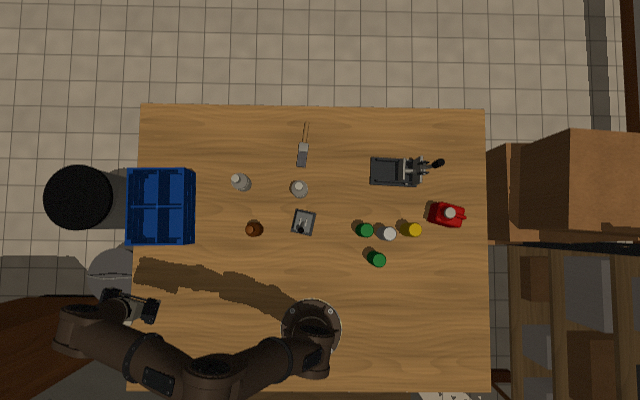

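View pics/scene0.png

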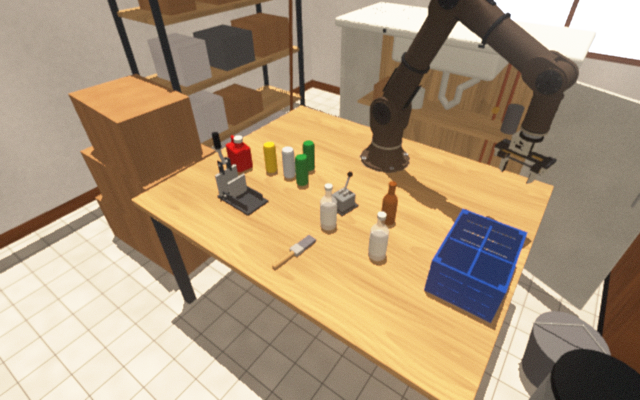

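The top view shows the glass bottle at (254,228), plastic bottles at (240,182) and (299,188), the counter at (303,222), the silver can at (386,233) between green and yellow cans, the crusher at (397,171), the jug at (447,214), the brush at (303,150) and the crate at (160,205). The scene view shows the same objects from the far side. Next I'll zoom in on the key areas.

```bash
python3 - <<'E'
import cv2
a=cv2.imread("pics/top0.png")[140:280,225:425]; cv2.imwrite("pics/topc.png",cv2.resize(a,None,fx=4,fy=4,interpolation=cv2.INTER_CUBIC))
a=cv2.imread("pics/scene0.png")[130:280,205:405]; cv2.imwrite("pics/scenec.png",cv2.resize(a,None,fx=4,fy=4,interpolation=cv2.INTER_CUBIC))
E
```

```text
(no output)
```

View pics/topc.png

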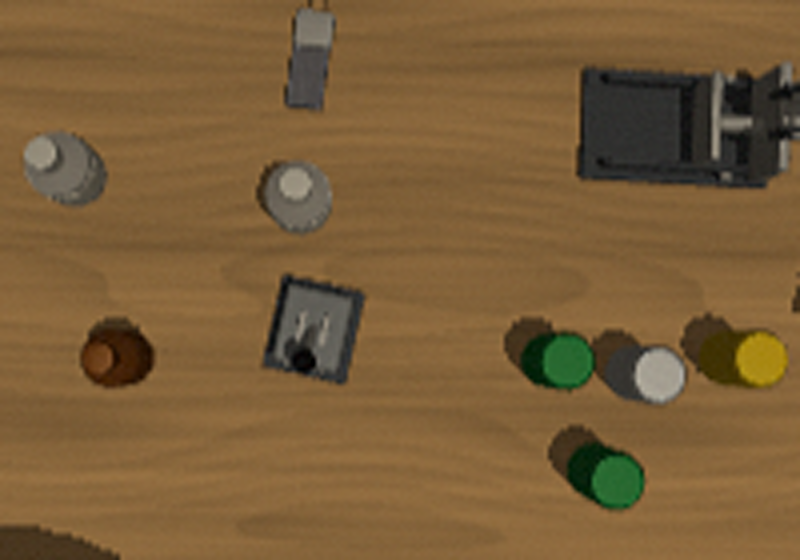

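View pics/scenec.png

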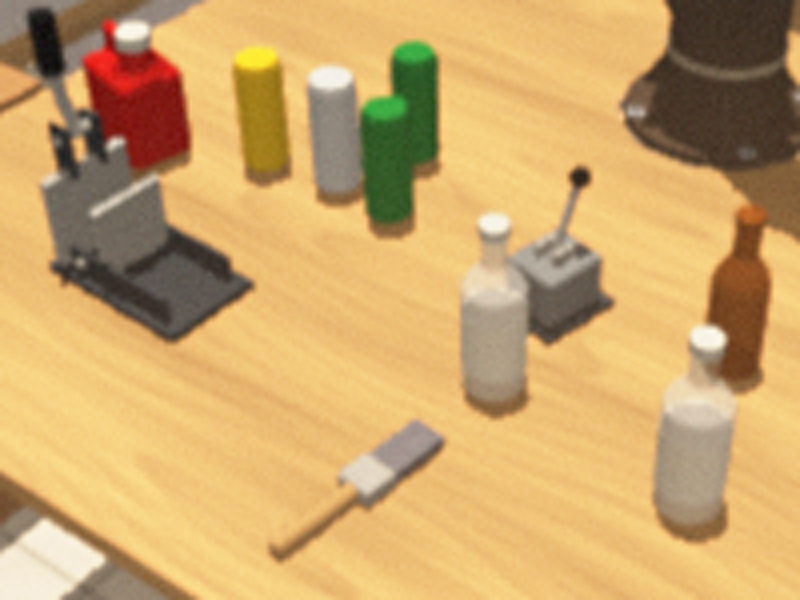

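Crop (scale 4): top view has caps at (41,153) and (295,184), the lip at (97,357), the can lid at (659,375), the knob at (302,358), counter foot corners at (286,276), (364,292), (346,383), (263,367), and crusher feed-end corners at (583,68), (580,180). Scene view has caps at (494,225) and (707,342), the lip at (751,215), the can lid at (332,77), the knob at (580,177), and crusher corners at (172,338), (252,285).

```bash
cat > h.py <<'E'
import numpy as np, cv2
K={};R={};T={}
K['top']=np.array([[378.91693577,0,316.54301821],[0,378.91693577,196.87911689],[0,0,1]])
R['top']=np.array([[0.01256304,-0.99972595,0.01975356],[-0.99669742,-0.01410512,-0.07997063],[0.08022734,-0.01868364,-0.99660147]])
T['top']=np.array([-0.02620465,0.54937724,1.57018502])
K['scene']=np.array([[361.60290539,0,325.47765006],[0,361.60290539,196.35348602],[0,0,1]])
R['scene']=np.array([[-5.83607734e-01,8.12035717e-01,8.73294202e-05],[5.07243709e-01,3.64638572e-01,-7.80860123e-01],[-6.34118153e-01,-4.55671710e-01,-6.24705899e-01]])
T['scene']=np.array([0.30014316,-0.19884342,1.85695566])
def plane(c,uv,z):
    C=-R[c].T@T[c]; d=R[c].T@np.linalg.inv(K[c])@np.array([*uv,1.]); return C+d*(z-C[2])/d[2]
def tri(u1,u2):
    P=[K[c]@np.c_[R[c],T[c]] for c in('top','scene')]
    X=cv2.triangulatePoints(P[0],P[1],np.float64(u1).reshape(2,1),np.float64(u2).reshape(2,1)).ravel(); return X[:3]/X[3]
ct=lambda u,v:((u+.5)/4-.5+225,(v+.5)/4-.5+140)
cs=lambda u,v:((u+.5)/4-.5+205,(v+.5)/4-.5+130)
E
python3 - <<'E'
from h import *
np.set_printoptions(precision=4,suppress=True)
hsv=cv2.cvtColor(cv2.imread("pics/top0.png"),cv2.COLOR_BGR2HSV).astype(int)
def cen(c,p,r,f):
    y,x=np.mgrid[:400,:640]; m=(np.hypot(x-p[0],y-p[1])<r)&f(hsv); return (x[m].mean(),y[m].mean(),m.sum())
bright=lambda h:(h[...,2]>155)&(h[...,1]<60)
for n,t,s,z,f in [('petR',(295,184),(494,222),.2,bright),('petL',(41,153),(707,338),.2,bright),('lip',(97,357),(751,213),.19,None),('can',(659,375),(332,76),.146,bright),('knob',(302,358),(580,177),.153,lambda h:h[...,2]<45)]:
    p=ct(*t)
    if f:
        q=cen('top',p,8 if n=='can' else 5,f); print(n,'pick',p,'mask',q)
    else: q=p
    print(n,'top-plane',plane('top',q[:2],z),'scene-plane',plane('scene',cs(*s),z),'tri',tri(q[:2],cs(*s)))
f=np.array([plane('top',ct(*u),.006)[:2] for u in [(286,276),(364,292),(346,383),(263,367)]]); print('foot',f,f.mean(0),[np.linalg.norm(f[i]-f[(i+1)%4]) for i in range(4)], 'xdir',f[0]+f[1]-f[2]-f[3])
c=np.array([plane('top',ct(*u),.012)[:2] for u in [(583,68),(580,180)]]); print('crusher top',c,c.mean(0),np.linalg.norm(c[0]-c[1]))
c=np.array([plane('scene',cs(*u),.006)[:2] for u in [(172,338),(252,285),(55,268)]]); print('crusher scene',c,c[:2].mean(0),np.linalg.norm(c[0]-c[1]),np.linalg.norm(c[0]-c[2]))
E
```

```text
petR pick (298.375, 185.625) mask (np.float64(298.73333333333335), np.float64(186.6), np.int64(15))
petR top-plane [0.573  0.0515 0.2   ] scene-plane [0.5769 0.057  0.2   ] tri [0.5728 0.0526 0.1957]
petL pick (234.875, 177.875) mask (np.float64(237.5), np.float64(179.0), np.int64(2))
petL top-plane [0.5981 0.2802 0.2   ] scene-plane [0.6047 0.296  0.2   ] tri [0.597  0.2866 0.1895]
lip top-plane [0.4132 0.2345 0.19  ] scene-plane [0.4125 0.2385 0.19  ] tri [0.4124 0.2363 0.1889]
can pick (389.375, 233.375) mask (np.float64(389.2710280373832), np.float64(233.47663551401868), np.int64(107))
can top-plane [ 0.402  -0.2991  0.146 ] scene-plane [ 0.4    -0.2944  0.146 ] tri [ 0.4006 -0.2973  0.1456]
knob pick (300.125, 229.125) mask (np.float64(300.0810810810811), np.float64(229.43243243243242), np.int64(37))
knob top-plane [0.4133 0.045  0.153 ] scene-plane [0.4119 0.048  0.153 ] tri [0.4125 0.0463 0.1527]
foot [[ 0.4999  0.0666]
 [ 0.4841 -0.0161]
 [ 0.3881  0.0016]
 [ 0.4038  0.0892]] [0.444  0.0353] [np.float64(0.08421771705652782), np.float64(0.09763731784448951), np.float64(0.0889514707544464), np.float64(0.09875472011486668)] xdir [ 0.1922 -0.0403]
crusher top [[ 0.7265 -0.2472]
 [ 0.606  -0.2442]] [ 0.6662 -0.2457] 0.1205879072113397
crusher scene [[ 0.7253 -0.2477]
 [ 0.6123 -0.2397]
 [ 0.7174 -0.4366]] [ 0.6688 -0.2437] 0.11320426621552027 0.18900918784091109
```

```bash
cat >> h.py <<'E'
def go(x,y,z,yaw=None,step=.038):
    """print tool-axis shares; yaw = desired world yaw (deg) of tool y (mod 180)"""
    from workcell import bot
    o=bot.get_obs(); Rm=np.array(o['tcp_rot']); p=np.array(o['tool_pos'])
    print('t',round(o['t'],2),'p',p.round(4),'q7',round(o['q'][6],2),'yawy',round(np.degrees(np.arctan2(Rm[1,1],Rm[0,1])),1),'tilt',np.degrees(np.arccos(-Rm[2,2])).round(2))
    if yaw is not None:
        a=np.arctan2(Rm[1,1],Rm[0,1]); d=(np.radians(yaw)-a+np.pi/2)%np.pi-np.pi/2
        print('turn about tool z: total share',round(-d/1.5,4),'rows>=',int(np.ceil(abs(d)/.12)))
    v=np.array([x,y,z])-p
    s=Rm.T@v/.6; n=int(np.ceil(np.linalg.norm(v)/step)); print('shift share (now axes)',s.round(4),'rows',n,'each',(s/max(n,1)).round(4))
    if yaw is not None:
        c,sn=np.cos(d),np.sin(d); R2=np.array([[c,-sn,0],[sn,c,0],[0,0,1]])@Rm; s=R2.T@v/.6
        print('shift share (after turn)',s.round(4),'each',(s/max(n,1)).round(4))
E
python3 -m pendant '[[0,0,-0.05,0,0,0.08],[0,0,-0.05,0,0,0.08],[0,0,0,0,0,0.08],[0,0,0,0,0,0.08],[0,0,0,0,0,0.08],[0,0,0,0,0,0.08],[0,0,0,0,0,0.08],[0,0,0,0,0,0.08],[0,0,0,0,0,0.08],[0,0,0,0,0,0.08],[0,0,0,0,0,0.08],[0,0,0,0,0,0]]' 91
python3 - <<'E'
from h import *
go(.4128,.2365,.265,0)
E
```

```text
t: 1.1
tool_pos: [0.1568, 0.6047, 0.2661]
tcp_rot: [[0.009, 1.0, -0.0], [1.0, -0.009, -0.001], [-0.001, 0.0, -1.0]]
force: [-0.4, 0.1, 0.0]
grip_width: 0.0911
grip_force: 0.0
t 1.1 p [0.1568 0.6047 0.2661] q7 -1.3 yawy -0.5 tilt 0.06
turn about tool z: total share -0.0058 rows>= 1
shift share (now axes) [-0.61    0.432   0.0025] rows 12 each [-0.0508  0.036   0.0002]
shift share (after turn) [-0.6137  0.4267  0.0025] each [-0.0511  0.0356  0.0002]
```

```bash
python3 -m pendant '[[-0.0508,0.036,0,0,0,0],[-0.0508,0.036,0,0,0,0],[-0.0508,0.036,0,0,0,0],[-0.0508,0.036,0,0,0,0],[-0.0508,0.036,0,0,0,0],[-0.0508,0.036,0,0,0,0],[-0.0508,0.036,0,0,0,0],[-0.0508,0.036,0,0,0,0],[-0.0508,0.036,0,0,0,0],[-0.0508,0.036,0,0,0,0],[-0.0508,0.036,0,0,0,0],[-0.0508,0.036,0,0,0,0]]'
python3 -m pendant '[[0,0,0,0,0,0],[0,0,0,0,0,0]]'
python3 - <<'E'
from h import *
from workcell import bot
go(.4128,.2365,.143,0)
im=bot.get_image('wrist'); cv2.imwrite('pics/w1.png',im['pixels'][:,:,::-1])
print(bot.get_obs()['q'])
E
```

```text
t: 2.1
tool_pos: [0.4156, 0.2367, 0.2667]
tcp_rot: [[-0.002, 1.0, 0.0], [1.0, 0.002, 0.0], [0.0, 0.0, -1.0]]
force: [0.8, 1.1, 0.0]
grip_width: 0.091
grip_force: 0.0
t: 2.27
tool_pos: [0.4161, 0.2363, 0.2667]
tcp_rot: [[0.004, 1.0, 0.0], [1.0, -0.004, -0.0], [-0.0, 0.0, -1.0]]
force: [-0.1, 0.5, 0.0]
grip_width: 0.091
grip_force: 0.0
t 2.27 p [0.4161 0.2363 0.2667] q7 -0.53 yawy -0.2 tilt 0.02
turn about tool z: total share -0.0028 rows>= 1
shift share (now axes) [ 0.0003 -0.0055  0.2062] rows 4 each [ 0.0001 -0.0014  0.0516]
shift share (after turn) [ 0.0003 -0.0055  0.2062] each [ 0.0001 -0.0014  0.0516]
[-1.09652298  0.13920487  0.53642194  1.85667205 -0.07744336  1.16624035
 -0.53559214]
```

View pics/w1.png

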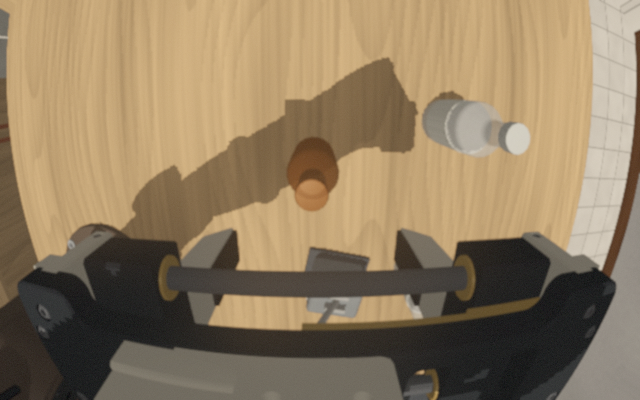

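The wrist view shows the bottle's lip at (312,195), centred between the open fingers as expected. I'll go down and grip the neck.

```bash
python3 -m pendant '[[0,-0.0055,0.05,0,0,0],[0,0,0.05,0,0,0],[0,0,0.05,0,0,0],[0,0,0.0555,0,0,0],[0,0,0,0,0,0]]'
python3 -m pendant '[[0,0,0,0,0,0],[0,0,0,0,0,0],[0,0,0,0,0,0],[0,0,0,0,0,0],[0,0,0,0,0,0],[0,0,0,0,0,0],[0,0,0,0,0,0],[0,0,0,0,0,0]]' 10
python3 - <<'E'
from h import *
from workcell import bot
go(.4128,.2365,.143,0)
E
```

```text
t: 2.73
tool_pos: [0.4075, 0.2381, 0.1385]
tcp_rot: [[-0.002, 1.0, -0.007], [1.0, 0.002, -0.005], [-0.005, -0.007, -1.0]]
force: [-2.5, 0.1, 0.2]
grip_width: 0.091
grip_force: 0.0
t: 3.4
tool_pos: [0.4118, 0.2385, 0.1436]
tcp_rot: [[0.003, 1.0, 0.0], [1.0, -0.003, 0.0], [0.0, 0.0, -1.0]]
force: [-0.3, 0.2, -0.2]
grip_width: 0.0422
grip_force: 0.0
t 3.4 p [0.4118 0.2385 0.1436] q7 -0.44 yawy -0.2 tilt 0.03
turn about tool z: total share -0.002 rows>= 1
shift share (now axes) [-0.0033  0.0017  0.001 ] rows 1 each [-0.0033  0.0017  0.001 ]
shift share (after turn) [-0.0033  0.0017  0.001 ] each [-0.0033  0.0017  0.001 ]
```

Fingers are still closing (42 mm). I'll wait, then lift a little.

```bash
python3 -m pendant '[[0,0,0,0,0,0],[0,0,0,0,0,0],[0,0,0,0,0,0],[0,0,0,0,0,0],[0,0,0,0,0,0],[0,0,0,0,0,0]]' | tail -2
python3 -m pendant '[[0,0,-0.01,0,0,0],[0,0,-0.02,0,0,0],[0,0,-0.02,0,0,0],[0,0,0,0,0,0],[0,0,0,0,0,0],[0,0,0,0,0,0]]'
python3 - <<'E'
from h import *
from workcell import bot
go(.590,.1735,.1736)
for n in("scene","top"):
    im=bot.get_image(n); cv2.imwrite(f"pics/{n}1.png",im["pixels"][:,:,::-1])
a=cv2.imread("pics/scene1.png")[150:270,300:460]
b=cv2.imread("pics/top1.png")[140:260,220:380]
cv2.imwrite("pics/c1.png",cv2.resize(np.hstack([a,b]),None,fx=2.5,fy=2.5,interpolation=cv2.INTER_CUBIC))
E
```

```text
grip_width: 0.0282
grip_force: 30.0
t: 4.4
tool_pos: [0.4114, 0.2383, 0.1729]
tcp_rot: [[0.003, 1.0, -0.0], [1.0, -0.003, -0.0], [-0.0, -0.0, -1.0]]
force: [0.3, 0.2, -1.8]
grip_width: 0.0285
grip_force: 30.0
t 4.4 p [0.4114 0.2383 0.1729] q7 -0.47 yawy -0.2 tilt 0.03
shift share (now axes) [-0.1072  0.298  -0.0013] rows 6 each [-0.0179  0.0497 -0.0002]
```

View pics/c1.png

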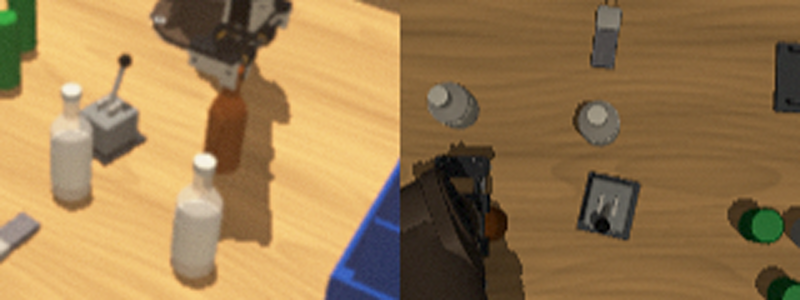

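```bash
python3 -m pendant '[[-0.0066,0.0186,0,0,0,0],[-0.0132,0.0372,0,0,0,0],[-0.0132,0.0372,0,0,0,0],[-0.0132,0.0372,0,0,0,0],[-0.0132,0.0372,0,0,0,0],[-0.0132,0.0372,0,0,0,0],[-0.0132,0.0372,0,0,0,0],[-0.0132,0.0372,0,0,0,0],[-0.0066,0.0186,0,0,0,0],[0,0,0,0,0,0],[0,0,0,0,0,0],[0,0,0,0,0,0]]'|head -3
python3 - <<'E'
from h import *
go(.590,.1745,.1450)
E
```

```text
t: 5.5
tool_pos: [0.5888, 0.1752, 0.1727]
tcp_rot: [[0.002, 1.0, -0.002], [1.0, -0.002, 0.0], [0.0, -0.002, -1.0]]
t 5.5 p [0.5888 0.1752 0.1727] q7 -0.12 yawy -0.1 tilt 0.1
shift share (now axes) [-0.0012  0.0021  0.0462] rows 1 each [-0.0012  0.0021  0.0462]
```

```bash
python3 -m pendant '[[-0.0012,0.002,0.01,0,0,0],[0,0,0.01,0,0,0],[0,0,0.01,0,0,0],[0,0,0.01,0,0,0],[0,0,0.006,0,0,0],[0,0,0,0,0,0],[0,0,0,0,0,0],[0,0,0,0,0,0]]'
python3 -m pendant '[[0,0,0.0015,0,0,0],[0,0,0.001,0,0,0],[0,0,0,0,0,0],[0,0,0,0,0,0],[0,0,0,0,0,0]]'
```

```text
t: 6.17
tool_pos: [0.5914, 0.1738, 0.1459]
tcp_rot: [[0.003, 1.0, 0.0], [1.0, -0.003, 0.0], [0.0, 0.0, -1.0]]
force: [0.3, -0.1, -2.4]
grip_width: 0.0288
grip_force: 30.0
t: 6.58
tool_pos: [0.5913, 0.1738, 0.1443]
tcp_rot: [[0.003, 1.0, 0.0], [1.0, -0.003, 0.0], [0.0, 0.0, -1.0]]
force: [0.1, 0.4, -2.4]
grip_width: 0.0284
grip_force: 30.0
```

```bash
for i in 1 2; do python3 -m pendant '[[0,0,0.001,0,0,0],[0,0,0,0,0,0],[0,0,0,0,0,0]]' | sed -n '2p;6p' ; done; python3 -m pendant '[[0,0,0.001,0,0,0],[0,0,0,0,0,0],[0,0,0,0,0,0]]'
```

```text
tool_pos: [0.5912, 0.1738, 0.1436]
grip_force: 30.0
tool_pos: [0.5916, 0.1738, 0.1434]
grip_force: 30.0
t: 7.33
tool_pos: [0.5919, 0.1739, 0.1434]
tcp_rot: [[0.003, 1.0, 0.001], [1.0, -0.003, 0.001], [0.001, 0.001, -1.0]]
force: [-2.0, -0.2, 6.5]
grip_width: 0.0281
grip_force: 30.0
```

Force flipped to +6.5 N, so the bottle is on the shelf. I'll release and lift clear.

```bash
python3 -m pendant '[[0,0,-0.001,0,0,0],[0,0,0,0,0,0],[0,0,0,0,0,0],[0,0,0,0,0,0],[0,0,0,0,0,0],[0,0,0,0,0,0],[0,0,0,0,0,0],[0,0,0,0,0,0]]' 70 | tail -2
python3 -m pendant '[[0,0,-0.02,0,0,0],[0,0,-0.04,0,0,0],[0,0,-0.06,0,0,0],[0,0,-0.06,0,0,0],[0,0,-0.03,0,0,0],[0,0,0,0,0,0],[0,0,0,0,0,0]]' | sed -n 1,2p
python3 - <<'E'
from h import *
go(.371,.0535,.265,78)
E
```

```text
grip_width: 0.0697
grip_force: 0.0
t: 8.58
tool_pos: [0.5919, 0.1738, 0.2708]
t 8.58 p [0.5919 0.1738 0.2708] q7 -0.16 yawy -0.2 tilt 0.17
turn about tool z: total share -0.9097 rows>= 12
shift share (now axes) [-0.2017 -0.3676  0.0085] rows 7 each [-0.0288 -0.0525  0.0012]
shift share (after turn) [ 0.3185 -0.2727  0.0094] each [ 0.0455 -0.039   0.0013]
```

```bash
python3 -m pendant '[[-0.0126,-0.023,0,0,0,0],[-0.0252,-0.046,0,0,0,0],[-0.0252,-0.046,0,0,0,0],[-0.0252,-0.046,0,0,0,0],[-0.0252,-0.046,0,0,0,0],[-0.0252,-0.046,0,0,0,0],[-0.0252,-0.046,0,0,0,0],[-0.0252,-0.046,0,0,0,0],[-0.0126,-0.023,0,0,0,0],[0,0,0,0,0,0]]' 0 | sed -n 1,2p
python3 -m pendant '[[0,0,0,0,0,-0.0758],[0,0,0,0,0,-0.0758],[0,0,0,0,0,-0.0758],[0,0,0,0,0,-0.0758],[0,0,0,0,0,-0.0758],[0,0,0,0,0,-0.0758],[0,0,0,0,0,-0.0758],[0,0,0,0,0,-0.0758],[0,0,0,0,0,-0.0758],[0,0,0,0,0,-0.0758],[0,0,0,0,0,-0.0758],[0,0,0,0,0,-0.0758]]' | sed -n 1,2p
python3 -m pendant '[[0,0,0,0,0,0],[0,0,0,0,0,0]]' | sed -n 1,2p
python3 - <<'E'
from h import *
from workcell import bot
go(.3685,.054,.138,78)
for n in("scene","top"):
    im=bot.get_image(n); cv2.imwrite(f"pics/{n}2.png",im["pixels"][:,:,::-1])
a=cv2.imread("pics/scene2.png")[150:280,290:420]
b=cv2.imread("pics/top2.png")[130:260,220:350]
cv2.imwrite("pics/c2.png",cv2.resize(np.hstack([a,b]),None,fx=3,fy=3,interpolation=cv2.INTER_CUBIC))
E
```

```text
t: 9.42
tool_pos: [0.3665, 0.0517, 0.268]
t: 10.42
tool_pos: [0.3701, 0.0538, 0.2684]
t: 10.58
tool_pos: [0.3701, 0.0538, 0.2686]
t 10.58 p [0.3701 0.0538 0.2686] q7 0.99 yawy 77.8 tilt 0.06
turn about tool z: total share -0.002 rows>= 1
shift share (now axes) [ 0.0025 -0.      0.2177] rows 4 each [ 0.0006 -0.      0.0544]
shift share (after turn) [ 0.0025 -0.      0.2177] each [ 0.0006 -0.      0.0544]
```

View pics/c2.png

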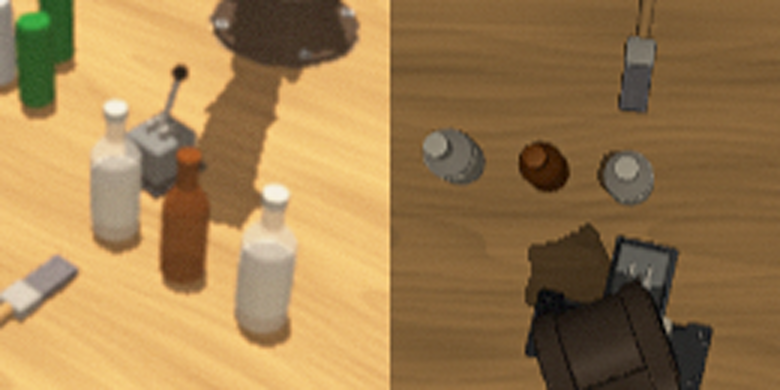

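Bottle's lip is at (535,156), between caps at (436,145) and (627,167): it stands in place. Now I'll lower behind the lever and push.

```bash
python3 -m pendant '[[0,0,0.05,0,0,0],[0,0,0.06,0,0,0],[0,0,0.06,0,0,0],[0,0,0.047,0,0,0],[0,0,0,0,0,0],[0,0,0,0,0,0]]' | grep -E 'tool_pos|force'
python3 -m pendant '[[-0.02,0,0,0,0,0],[-0.02,0,0,0,0,0],[-0.02,0,0,0,0,0],[-0.02,0,0,0,0,0],[-0.02,0,0,0,0,0],[-0.02,0,0,0,0,0],[0,0,0,0,0,0]]' | grep -E 'tool_pos|force'
python3 -m pendant '[[-0.01,0,0,0,0,0],[0,0,0,0,0,0]]' | grep -E 'tool_pos|force'
python3 -m pendant '[[-0.01,0,0,0,0,0],[0,0,0,0,0,0]]' | grep -E 'tool_pos|force'
python3 -m pendant '[[-0.005,0,0,0,0,0],[0,0,0,0,0,0]]' | grep -E 'tool_pos|force'
```

```text
tool_pos: [0.3693, 0.0528, 0.1385]
force: [-0.6, -0.6, -0.0]
grip_force: 0.0
tool_pos: [0.4437, 0.0391, 0.1414]
force: [-2.2, 0.8, 3.5]
grip_force: 1.6
tool_pos: [0.4471, 0.0376, 0.1399]
force: [-1.7, 1.3, 3.1]
grip_force: 1.6
tool_pos: [0.4524, 0.0362, 0.139]
force: [-2.3, 0.9, 1.2]
grip_force: 1.5
tool_pos: [0.455, 0.0355, 0.1386]
force: [-3.0, 1.7, 0.4]
grip_force: 1.5
```

```bash
for i in 1; do python3 -m pendant '[[-0.005,0,0,0,0,0],[0,0,0,0,0,0]]' | grep -E 'tool_pos|^force'
python3 -m pendant '[[-0.005,0,0,0,0,0],[0,0,0,0,0,0]]' | grep -E 'tool_pos|^force'
python3 -m pendant '[[-0.005,0,0,0,0,0],[0,0,0,0,0,0],[0,0,0,0,0,0]]' | grep -E 'tool_pos|^force'; done
```

```text
tool_pos: [0.457, 0.0349, 0.1383]
force: [-6.0, 2.9, 0.8]
tool_pos: [0.458, 0.0347, 0.1379]
force: [-11.8, 3.9, 5.3]
tool_pos: [0.4589, 0.0345, 0.1375]
force: [-17.9, 5.7, 9.7]
```

The force jump (18 N) at the expected position shows the stop. I'll back off and lift.

```bash
python3 -m pendant '[[0.02,0,0,0,0,0],[0.03,0,0,0,0,0],[0.03,0,0,0,0,0],[0.03,0,0,0,0,0],[0.03,0,0,0,0,0],[0.02,0,0,0,0,0],[0,0,0,0,0,0],[0,0,0,0,0,0],[0,0,0,0,0,0]]' | grep -E 'tool_pos|^force'
python3 -m pendant '[[0,0,-0.05,0,0,0],[0,0,-0.06,0,0,0],[0,0,-0.06,0,0,0],[0,0,-0.045,0,0,0],[0,0,0,0,0,0],[0,0,0,0,0,0]]' 91 | sed -n 1,2p
python3 - <<'E'
from h import *
from workcell import bot
im=bot.get_image('top'); cv2.imwrite("pics/top3.png",im["pixels"][:,:,::-1])
im=bot.get_image('scene'); cv2.imwrite("pics/scene3.png",im["pixels"][:,:,::-1])
# lever ball in scene: dark pixels near rest position, and can lid
g=cv2.imread("pics/scene3.png").max(2); y,x=np.mgrid[:400,:640]; m=(g<50)&(np.hypot(x-349.6,y-174)<6); print('ball',x[m].mean(),y[m].mean(),m.sum(),'rest',cs(580,177))
hsv=cv2.cvtColor(cv2.imread("pics/top3.png"),cv2.COLOR_BGR2HSV).astype(int)
for n,p,f in [('can',(389.3,233.4),lambda h:(h[...,2]>150)&(h[...,1]<50)),('g1',ct(565,360),lambda h:(h[...,0]>50)&(h[...,0]<80)&(h[...,2]>80)),('g2',ct(613,480),lambda h:(h[...,0]>50)&(h[...,0]<80)&(h[...,2]>80)),('y',ct(761,358),lambda h:(h[...,0]>20)&(h[...,2]>160)&(h[...,1]>180))]:
    m=f(hsv)&(np.hypot(x-p[0],y-p[1])<9)
    if m.sum(): print(n,m.sum(),plane('top',(x[m].mean(),y[m].mean()),.146).round(4))
go(.401,-.298,.26,10)
E
```

```text
tool_pos: [0.3716, 0.0535, 0.1392]
force: [-0.1, -0.3, 0.6]
t: 14.1
tool_pos: [0.3721, 0.0539, 0.2693]
ball 349.5 174.0 6 rest (349.625, 173.875)
can 108 [ 0.4019 -0.2992  0.146 ]
g1 120 [ 0.4156 -0.2106  0.146 ]
g2 123 [ 0.3007 -0.2589  0.146 ]
y 103 [ 0.4187 -0.399   0.146 ]
t 14.2 p [0.3704 0.0533 0.2674] q7 0.98 yawy 78.0 tilt 0.02
turn about tool z: total share 0.7908 rows>= 10
shift share (now axes) [-0.1721 -0.562   0.0125] rows 10 each [-0.0172 -0.0562  0.0013]
shift share (after turn) [-0.5855 -0.0514  0.0123] each [-0.0586 -0.0051  0.0012]
```

```bash
python3 -m pendant '[[0,0,0,0,0,0.079],[0,0,0,0,0,0.079],[0,0,0,0,0,0.079],[0,0,0,0,0,0.079],[0,0,0,0,0,0.079],[0,0,0,0,0,0.079],[0,0,0,0,0,0.079],[0,0,0,0,0,0.079],[0,0,0,0,0,0.079],[0,0,0,0,0,0.079]]' | sed -n 1,2p
python3 -m pendant '[[-0.029,-0.0025,0,0,0,0],[-0.058,-0.005,0,0,0,0],[-0.058,-0.005,0,0,0,0],[-0.058,-0.005,0,0,0,0],[-0.058,-0.005,0,0,0,0],[-0.058,-0.005,0,0,0,0],[-0.058,-0.005,0,0,0,0],[-0.058,-0.005,0,0,0,0],[-0.058,-0.005,0,0,0,0],[-0.058,-0.005,0,0,0,0],[-0.029,-0.0025,0,0,0,0],[0,0,0,0,0,0]]' | sed -n 1,2p
python3 -m pendant '[[0,0,0,0,0,0]]' | sed -n 1,2p
python3 - <<'E'
from h import *
go(.4015,-.2985,.091,10)
E
```

```text
t: 15.03
tool_pos: [0.3697, 0.0531, 0.2665]
t: 16.03
tool_pos: [0.4002, -0.299, 0.2666]
t: 16.12
tool_pos: [0.4004, -0.2956, 0.2665]
t 16.12 p [ 0.4004 -0.2956  0.2665] q7 1.02 yawy 9.9 tilt 0.22
turn about tool z: total share -0.0014 rows>= 1
shift share (now axes) [-0.0049  0.0021  0.2925] rows 5 each [-0.001   0.0004  0.0585]
shift share (after turn) [-0.0049  0.0021  0.2925] each [-0.001   0.0004  0.0585]
```

```bash
python3 -m pendant '[[-0.003,0.002,0.04,0,0,0],[0,0,0.06,0,0,0],[0,0,0.06,0,0,0],[0,0,0.06,0,0,0],[0,0,0.05,0,0,0],[0,0,0.0225,0,0,0],[0,0,0,0,0,0],[0,0,0,0,0,0]]' | grep -E 'tool_pos|^force'
python3 -m pendant '[[0,0,0,0,0,0],[0,0,0,0,0,0],[0,0,0,0,0,0],[0,0,0,0,0,0],[0,0,0,0,0,0],[0,0,0,0,0,0],[0,0,0,0,0,0],[0,0,0,0,0,0]]' 50
python3 -m pendant '[[0,0,-0.01,0,0,0],[0,0,-0.02,0,0,0],[0,0,-0.02,0,0,0],[0,0,0,0,0,0],[0,0,0,0,0,0],[0,0,0,0,0,0]]'
python3 - <<'E'
from h import *
go(.669,-.186,.121,2)
E
```

```text
tool_pos: [0.4027, -0.2947, 0.0919]
force: [-0.2, -0.7, 0.3]
t: 17.45
tool_pos: [0.4034, -0.2961, 0.0926]
tcp_rot: [[-0.175, 0.985, 0.001], [0.985, 0.175, -0.0], [-0.0, 0.001, -1.0]]
force: [0.4, 0.3, 4.0]
grip_width: 0.0571
grip_force: 30.0
t: 17.95
tool_pos: [0.4033, -0.2957, 0.1224]
tcp_rot: [[-0.176, 0.984, 0.001], [0.984, 0.176, 0.0], [0.0, 0.001, -1.0]]
force: [-0.7, -0.3, -0.6]
grip_width: 0.0573
grip_force: 30.0
t 17.95 p [ 0.4033 -0.2957  0.1224] q7 1.23 yawy 10.1 tilt 0.03
turn about tool z: total share 0.0946 rows>= 2
shift share (now axes) [0.1021 0.4681 0.0027] rows 8 each [0.0128 0.0585 0.0003]
shift share (after turn) [0.1673 0.449  0.0027] each [0.0209 0.0561 0.0003]
```

```bash
python3 -m pendant '[[0,0,-0.03,0,0,0],[0,0,-0.04,0,0,0],[0,0.03,0,0,0,0],[0,0.055,0,0,0,0],[0,0.055,0,0,0,0],[0,0.055,0,0,0,0],[0.02,0.055,0,0,0,0],[0.0265,0.055,0,0,0,0],[0.0265,0.055,0,0,0,0],[0.02,0.055,0,0,0,0],[0.0135,0.053,0,0,0,0],[0,0,0,0,0,0]]' | sed -n 1,2p
python3 -m pendant '[[0,0,0,0,0,0],[0,0,0,0,0,0],[0,0,0,0,0,0]]' | sed -n 1,2p
python3 - <<'E'
from h import *
from workcell import bot
go(.669,-.1835,.0945,10)
for n in("scene","top"):
    im=bot.get_image(n); cv2.imwrite(f"pics/{n}4.png",im["pixels"][:,:,::-1])
a=cv2.imread("pics/scene4.png")[120:250,190:350]
b=cv2.imread("pics/top4.png")[130:260,320:480]
cv2.imwrite("pics/c4.png",cv2.resize(np.hstack([a,b]),None,fx=2.5,fy=2.5,interpolation=cv2.INTER_CUBIC))
E
```

```text
t: 18.95
tool_pos: [0.6739, -0.177, 0.162]
t: 19.2
tool_pos: [0.667, -0.185, 0.1641]
t 19.2 p [ 0.667  -0.185   0.1641] q7 0.85 yawy 10.0 tilt 0.06
turn about tool z: total share -0.0002 rows>= 1
shift share (now axes) [0.0019 0.0038 0.1161] rows 2 each [0.0009 0.0019 0.058 ]
shift share (after turn) [0.0019 0.0038 0.1161] each [0.0009 0.0019 0.058 ]
```

View pics/c4.png

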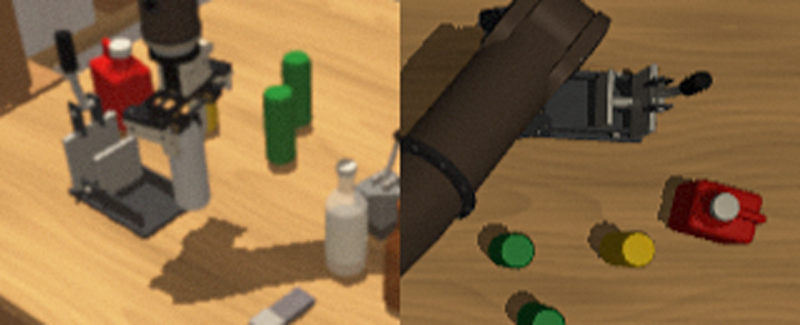

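The can hangs upright just off the crusher's feed end (left crop, about (190,165)), and the other cans haven't moved. Lowering.

```bash
python3 -m pendant '[[0.0019,0.0038,0.03,0,0,0],[0,0,0.04,0,0,0],[0,0,0.03,0,0,0],[0,0,0.013,0,0,0],[0,0,0,0,0,0],[0,0,0,0,0,0],[0,0,0,0,0,0]]' | grep -E 'tool_pos|^force'
python3 -m pendant '[[0,0,0.002,0,0,0],[0,0,0,0,0,0],[0,0,0,0,0,0]]' | grep -E 'tool_pos|^force'
python3 -m pendant '[[0,0,0.0015,0,0,0],[0,0,0,0,0,0],[0,0,0,0,0,0]]' | grep -E 'tool_pos|^force'
python3 -m pendant '[[0,0,0.0015,0,0,0],[0,0,0,0,0,0],[0,0,0,0,0,0]]' | grep -E 'tool_pos|^force'
```

```text
tool_pos: [0.671, -0.1829, 0.098]
force: [0.7, -0.5, -0.2]
tool_pos: [0.6707, -0.1823, 0.096]
force: [-0.1, 0.4, -1.4]
tool_pos: [0.6704, -0.1821, 0.0944]
force: [0.1, 0.8, -1.1]
tool_pos: [0.6703, -0.1822, 0.0934]
force: [0.1, -0.7, -0.9]
```

```bash
python3 -m pendant '[[0,0,0.001,0,0,0],[0,0,0,0,0,0],[0,0,0,0,0,0]]' | grep -E 'tool_pos|^force'
python3 -m pendant '[[0,0,0.001,0,0,0],[0,0,0,0,0,0],[0,0,0,0,0,0]]' | grep -E 'tool_pos|^force'
```

```text
tool_pos: [0.6704, -0.1822, 0.0929]
force: [0.3, -0.2, -0.9]
tool_pos: [0.6705, -0.1824, 0.0928]
force: [-2.4, 0.3, 4.1]
```

Contact. I'll release, lift and check the placing.

```bash
python3 -m pendant '[[0,0,-0.001,0,0,0],[0,0,0,0,0,0],[0,0,0,0,0,0],[0,0,0,0,0,0],[0,0,0,0,0,0],[0,0,0,0,0,0],[0,0,0,0,0,0],[0,0,0,0,0,0]]' 91 | tail -2
python3 -m pendant '[[0,0,-0.02,0,0,0],[0,0,-0.04,0,0,0],[0,0,-0.06,0,0,0],[0,0,-0.06,0,0,0],[0,0,-0.06,0,0,0],[0,0,-0.05,0,0,0],[0,0,0,0,0,0],[0,0,0,0,0,0]]' | sed -n 1,2p
python3 - <<'E'
from h import *
go(.370,.0535,.265,78)
E
```

```text
grip_width: 0.0914
grip_force: 0.0
t: 22.47
tool_pos: [0.6711, -0.1832, 0.2699]
t 22.47 p [ 0.6711 -0.1832  0.2699] q7 0.78 yawy 10.1 tilt 0.25
turn about tool z: total share -0.7902 rows>= 10
shift share (now axes) [ 0.4763 -0.425   0.0056] rows 11 each [ 0.0433 -0.0386  0.0005]
shift share (after turn) [0.5729 0.2815 0.0082] each [0.0521 0.0256 0.0007]
```

```bash
python3 -m pendant '[[0.022,-0.0195,0,0,0,0],[0.0433,-0.0386,0,0,0,0],[0.0433,-0.0386,0,0,0,0],[0.0433,-0.0386,0,0,0,0],[0.0433,-0.0386,0,0,0,0],[0.0433,-0.0386,0,0,0,0],[0.0433,-0.0386,0,0,0,0],[0.0433,-0.0386,0,0,0,0],[0.0433,-0.0386,0,0,0,0],[0.0433,-0.0386,0,0,0,0],[0.0433,-0.0386,0,0,0,0],[0.0213,-0.0195,0,0,0,0]]' 0 | sed -n 1,2p
python3 -m pendant '[[0,0,0,0,0,-0.079],[0,0,0,0,0,-0.079],[0,0,0,0,0,-0.079],[0,0,0,0,0,-0.079],[0,0,0,0,0,-0.079],[0,0,0,0,0,-0.079],[0,0,0,0,0,-0.079],[0,0,0,0,0,-0.079],[0,0,0,0,0,-0.079],[0,0,0,0,0,-0.079],[0,0,0,0,0,0],[0,0,0,0,0,0]]' | sed -n 1,2p
python3 - <<'E'
from h import *
from workcell import bot
go(.3685,.054,.138,78)
for n in("scene","top"):
    im=bot.get_image(n); cv2.imwrite(f"pics/{n}5.png",im["pixels"][:,:,::-1])
hsv=cv2.cvtColor(cv2.imread("pics/top5.png"),cv2.COLOR_BGR2HSV).astype(int)
y,x=np.mgrid[:400,:640]
m=(hsv[...,2]>150)&(hsv[...,1]<50)&(abs(x-352)<25)&(abs(y-165)<25); print('can',m.sum(),plane('top',(x[m].mean(),y[m].mean()),.146).round(4),x[m].mean(),y[m].mean())
a=cv2.imread("pics/scene5.png")[120:250,190:350]
b=cv2.imread("pics/top5.png")[130:260,290:450]
cv2.imwrite("pics/c5.png",cv2.resize(np.hstack([a,b]),None,fx=2.5,fy=2.5,interpolation=cv2.INTER_CUBIC))
E
```

```text
t: 23.47
tool_pos: [0.3869, 0.0403, 0.2677]
t: 24.47
tool_pos: [0.3888, 0.0392, 0.2681]
t 24.47 p [0.3888 0.0392 0.2681] q7 0.7 yawy 77.8 tilt 0.27
turn about tool z: total share -0.0026 rows>= 1
shift share (now axes) [0.0374 0.017  0.2169] rows 4 each [0.0093 0.0043 0.0542]
shift share (after turn) [0.0373 0.0172 0.2169] each [0.0093 0.0043 0.0542]
can 97 [ 0.6682 -0.1857  0.146 ] 360.2061855670103 164.7422680412371
```

View pics/c5.png

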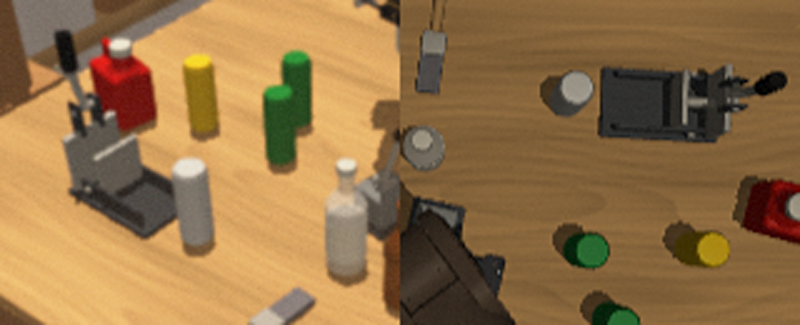

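The can stands at (0.668,-0.186), lid at (574,88) in the right crop, centred off the crusher's feed end with about 3 cm of gap. Now the second count.

```bash
python3 -m pendant '[[0.0187,0.0085,0,0,0,0],[0.0187,0.0085,0,0,0,0],[0,0,0.03,0,0,0],[0,0,0.06,0,0,0],[0,0,0.06,0,0,0],[0,0,0.05,0,0,0],[0,0,0.017,0,0,0],[0,0,0,0,0,0],[0,0,0,0,0,0]]' | grep -E 'tool_pos|force'
python3 -m pendant '[[-0.02,0,0,0,0,0],[-0.02,0,0,0,0,0],[-0.02,0,0,0,0,0],[-0.02,0,0,0,0,0],[-0.02,0,0,0,0,0],[-0.02,0,0,0,0,0],[-0.01,0,0,0,0,0],[-0.01,0,0,0,0,0],[0,0,0,0,0,0]]' | grep -E 'tool_pos|^force'
python3 -m pendant '[[-0.008,0,0,0,0,0],[0,0,0,0,0,0],[0,0,0,0,0,0]]' | grep -E 'tool_pos|^force'
python3 -m pendant '[[-0.005,0,0,0,0,0],[0,0,0,0,0,0],[0,0,0,0,0,0]]' | grep -E 'tool_pos|^force'
```

```text
tool_pos: [0.3562, 0.0505, 0.1574]
force: [-0.5, -0.3, 0.3]
grip_force: 0.0
tool_pos: [0.4006, 0.0294, 0.191]
force: [-0.1, 0.1, -0.5]
tool_pos: [0.4023, 0.0284, 0.1925]
force: [0.6, -0.3, -0.3]
tool_pos: [0.4039, 0.0277, 0.1938]
force: [0.2, -0.0, 1.0]
```

```bash
python3 - <<'E'
from h import *
from workcell import bot
o=bot.get_obs(); print(np.round(o['q'],3)); print(np.round(o['tcp_rot'],3)); go(.3685,.054,.265,78)
E
```

```text
[-1.812 -0.437  1.317  2.186  0.508  1.078  0.603]
[[-0.976  0.21   0.052]
 [ 0.21   0.978  0.006]
 [-0.049  0.016 -0.999]]
t 26.57 p [0.4039 0.0277 0.1938] q7 0.6 yawy 77.9 tilt 2.98
turn about tool z: total share -0.0014 rows>= 1
shift share (now axes) [ 0.061   0.0325 -0.1213] rows 3 each [ 0.0203  0.0108 -0.0404]
shift share (after turn) [ 0.061   0.0326 -0.1213] each [ 0.0203  0.0109 -0.0404]
```

The redundant joints drifted to their limits (q2 at -0.437, q3 at 1.317), and the tool stayed above the knob without touching it. I'll lift, level the tool and retrace the loop to unwind the elbow.

```bash
python3 -m pendant '[[0,0,-0.03,0,0,0],[0,0,-0.04,0,0,0],[0,0,-0.04,0,0,0],[0,0,-0.02,0,0,0],[0,0,0,0.0112,0.033,0],[0,0,0,0,0,0]]' | sed -n 1,2p
python3 - <<'E'
from h import *
from workcell import bot
o=bot.get_obs(); print(np.round(o['q'],3)); print(np.round(o['tcp_rot'],3)); go(.671,-.183,.275,10)
E
```

```text
t: 27.07
tool_pos: [0.401, 0.0269, 0.2725]
[-1.726 -0.418  1.193  2.021  0.401  1.305  0.681]
[[-0.977  0.212 -0.   ]
 [ 0.212  0.977  0.   ]
 [ 0.     0.    -1.   ]]
t 27.07 p [0.401  0.0269 0.2725] q7 0.68 yawy 77.7 tilt 0.03
turn about tool z: total share 0.7883 rows>= 10
shift share (now axes) [-0.5139 -0.2464 -0.0044] rows 9 each [-0.0571 -0.0274 -0.0005]
shift share (after turn) [-0.4227  0.3823 -0.0043] each [-0.047   0.0425 -0.0005]
```

```bash
python3 -m pendant '[[0,0,0,0,0,0.079],[0,0,0,0,0,0.079],[0,0,0,0,0,0.079],[0,0,0,0,0,0.079],[0,0,0,0,0,0.079],[0,0,0,0,0,0.079],[0,0,0,0,0,0.079],[0,0,0,0,0,0.079],[0,0,0,0,0,0.079],[0,0,0,0,0,0.079]]' | sed -n 1,2p
python3 -m pendant '[[-0.042,0.038,0,0,0,0],[-0.042,0.038,0,0,0,0],[-0.042,0.038,0,0,0,0],[-0.042,0.038,0,0,0,0],[-0.042,0.038,0,0,0,0],[-0.042,0.038,0,0,0,0],[-0.042,0.038,0,0,0,0],[-0.042,0.038,0,0,0,0],[-0.042,0.038,0,0,0,0],[-0.042,0.038,0,0,0,0],[0,0,0,0,0,0],[0,0,0,0,0,0]]' | sed -n 1,2p
python3 - <<'E'
from h import *
from workcell import bot
o=bot.get_obs(); print(np.round(o['q'],3)); go(.402,-.298,.27,10)
E
```

```text
t: 27.9
tool_pos: [0.3994, 0.0272, 0.2709]
t: 28.9
tool_pos: [0.6359, -0.1594, 0.2691]
[-0.421  0.604  1.021  1.438 -0.508  1.393  0.781]
t 28.9 p [ 0.6359 -0.1594  0.2691] q7 0.78 yawy 9.6 tilt 0.63
turn about tool z: total share -0.0044 rows>= 1
shift share (now axes) [-0.1626 -0.423   0.0031] rows 8 each [-0.0203 -0.0529  0.0004]
shift share (after turn) [-0.1598 -0.4241  0.0031] each [-0.02   -0.053   0.0004]
```

```bash
python3 -m pendant '[[-0.018,-0.047,0,0,0,0],[-0.018,-0.047,0,0,0,0],[-0.018,-0.047,0,0,0,0],[-0.018,-0.047,0,0,0,0],[-0.018,-0.047,0,0,0,0],[-0.018,-0.047,0,0,0,0],[-0.018,-0.047,0,0,0,0],[-0.018,-0.047,0,0,0,0],[-0.018,-0.047,0,0,0,0],[0,0,0,0,0,0],[0,0,0,0,0,0]]' | sed -n 1,2p
python3 - <<'E'
from h import *
from workcell import bot
o=bot.get_obs(); print(np.round(o['q'],3)); go(.37,.0535,.27,10)
E
```

```text
t: 29.82
tool_pos: [0.401, -0.2958, 0.2727]
[-0.375  0.286  1.17   1.824 -0.277  1.224  1.048]
t 29.82 p [ 0.401  -0.2958  0.2727] q7 1.05 yawy 9.7 tilt 0.44
turn about tool z: total share -0.0034 rows>= 1
shift share (now axes) [0.5826 0.0472 0.0067] rows 10 each [0.0583 0.0047 0.0007]
shift share (after turn) [0.5823 0.0502 0.0067] each [0.0582 0.005  0.0007]
```

```bash
python3 -m pendant '[[0.05,0.0043,0,0,0,0],[0.053,0.0043,0,0,0,0],[0.053,0.0043,0,0,0,0],[0.053,0.0043,0,0,0,0],[0.053,0.0043,0,0,0,0],[0.053,0.0043,0,0,0,0],[0.053,0.0043,0,0,0,0],[0.053,0.0043,0,0,0,0],[0.053,0.0043,0,0,0,0],[0.053,0.0043,0,0,0,0],[0.053,0.0043,0,0,0,0],[0,0,0,0,0,0]]' | sed -n 1,2p
python3 -m pendant '[[0,0,0,0,0,-0.079],[0,0,0,0,0,-0.079],[0,0,0,0,0,-0.079],[0,0,0,0,0,-0.079],[0,0,0,0,0,-0.079],[0,0,0,0,0,-0.079],[0,0,0,0,0,-0.079],[0,0,0,0,0,-0.079],[0,0,0,0,0,-0.079],[0,0,0,0,0,-0.079],[0,0,0,0,0,0],[0,0,0,0,0,0]]' | sed -n 1,2p
python3 - <<'E'
from h import *
from workcell import bot
o=bot.get_obs(); print(np.round(o['q'],3)); print(np.round(o['tcp_rot'],3));go(.3685,.054,.138,78)
E
```

```text
t: 30.82
tool_pos: [0.3705, 0.0548, 0.2733]
t: 31.82
tool_pos: [0.3713, 0.049, 0.2735]
[-1.287 -0.178  0.911  2.054  0.146  1.208  0.918]
[[-0.977  0.214 -0.008]
 [ 0.214  0.977  0.001]
 [ 0.008 -0.001 -1.   ]]
t 31.82 p [0.3713 0.049  0.2735] q7 0.92 yawy 77.6 tilt 0.49
turn about tool z: total share -0.0044 rows>= 1
shift share (now axes) [0.0045 0.0073 0.2258] rows 4 each [0.0011 0.0018 0.0564]
shift share (after turn) [0.0045 0.0073 0.2258] each [0.0011 0.0018 0.0564]
```

The elbow is well inside its limits again. Going down behind the lever.

```bash
python3 -m pendant '[[0.0045,0.0073,0.03,0,0,0],[0,0,0.05,0,0,0],[0,0,0.06,0,0,0],[0,0,0.05,0,0,0],[0,0,0.035,0,0,0],[0,0,0,0,0,0],[0,0,0,0,0,0],[0,0,0,0,0,0]]' | grep -E 'tool_pos|force'
python3 - <<'E'
from h import *
from workcell import bot
o=bot.get_obs(); print(np.round(o['q'],3)); go(.4589,.0345,.138,78)
E
```

```text
tool_pos: [0.3696, 0.0529, 0.1396]
force: [-0.5, 0.0, 1.0]
grip_force: 0.0
[-1.233  0.147  1.097  2.275 -0.182  0.815  1.34 ]
t 32.48 p [0.3696 0.0529 0.1396] q7 1.34 yawy 77.6 tilt 0.43
turn about tool z: total share -0.005 rows>= 1
shift share (now axes) [-0.1519  0.0021  0.0015] rows 3 each [-0.0506  0.0007  0.0005]
shift share (after turn) [-0.152   0.0009  0.0015] each [-0.0507  0.0003  0.0005]
```

```bash
python3 -m pendant '[[-0.02,0,0,0,0,0],[-0.02,0,0,0,0,0],[-0.02,0,0,0,0,0],[-0.02,0,0,0,0,0],[-0.02,0,0,0,0,0],[-0.02,0,0,0,0,0],[-0.01,0,0,0,0,0],[-0.01,0,0,0,0,0],[0,0,0,0,0,0]]' | grep -E 'tool_pos|^force'
python3 -m pendant '[[-0.006,0,0,0,0,0],[0,0,0,0,0,0],[0,0,0,0,0,0]]' | grep -E 'tool_pos|^force'
python3 -m pendant '[[-0.005,0,0,0,0,0],[0,0,0,0,0,0],[0,0,0,0,0,0]]' | grep -E 'tool_pos|^force'
python3 -m pendant '[[-0.005,0,0,0,0,0],[0,0,0,0,0,0],[0,0,0,0,0,0]]' | grep -E 'tool_pos|^force'
```

```text
tool_pos: [0.4518, 0.0354, 0.1388]
force: [-2.1, 2.9, 2.0]
tool_pos: [0.4543, 0.0346, 0.1381]
force: [-1.9, 2.9, 2.2]
tool_pos: [0.4563, 0.0341, 0.1376]
force: [-5.8, 4.2, 2.7]
tool_pos: [0.4574, 0.0339, 0.1372]
force: [-12.0, 6.6, 6.9]
```

At the stop again (12 N). I'll back off, lift and do a final check.

```bash
python3 -m pendant '[[0.02,0,0,0,0,0],[0.03,0,0,0,0,0],[0.03,0,0,0,0,0],[0.03,0,0,0,0,0],[0.03,0,0,0,0,0],[0.02,0,0,0,0,0],[0,0,0,0,0,0],[0,0,0,0,0,0],[0,0,0,0,0,0]]' | grep -E 'tool_pos|^force'
python3 -m pendant '[[0,0,-0.05,0,0,0],[0,0,-0.06,0,0,0],[0,0,-0.06,0,0,0],[0,0,-0.045,0,0,0],[0,0,0,0,0,0],[0,0,0,0,0,0],[0,0,0,0,0,0],[0,0,0,0,0,0]]' | grep -E 'tool_pos|^force'
python3 - <<'E'
from h import *
from workcell import bot
for n in("scene","top"):
    im=bot.get_image(n); cv2.imwrite(f"pics/{n}6.png",im["pixels"][:,:,::-1])
a=cv2.imread("pics/scene6.png")[120:290,190:430]
b=cv2.imread("pics/top6.png")[120:290,210:380]
cv2.imwrite("pics/c6.png",cv2.resize(np.hstack([a,b]),None,fx=1.9,fy=1.9,interpolation=cv2.INTER_CUBIC))
g=cv2.imread("pics/scene6.png").max(2); y,x=np.mgrid[:400,:640]; m=(g<50)&(np.hypot(x-349.6,y-174)<6); print('ball',x[m].mean(),y[m].mean(),m.sum())
hsv=cv2.cvtColor(cv2.imread("pics/top6.png"),cv2.COLOR_BGR2HSV).astype(int)
m=(hsv[...,2]>150)&(hsv[...,1]<50)&(abs(x-360)<10)&(abs(y-165)<10); print('can',m.sum(),plane('top',(x[m].mean(),y[m].mean()),.146).round(4))
E
```

```text
tool_pos: [0.368, 0.0535, 0.1391]
force: [0.6, -0.7, -0.1]
tool_pos: [0.3669, 0.0534, 0.2629]
force: [0.4, -0.0, -0.1]
ball 349.4 173.8 5
can 83 [ 0.6661 -0.1857  0.146 ]
```

View pics/c6.png

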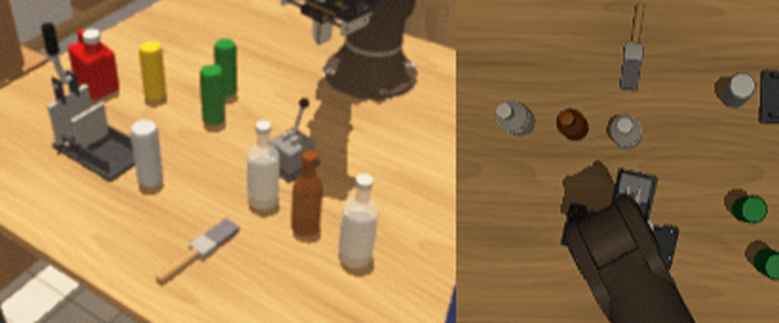

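The final picture shows the bottle upright at (306,200) between the plastic bottles, the can at (146,155) off the feed end, and the lever ball back at rest at (304,103). The robot is clear of everything, so I'm handing in.

```bash
python3 -c "
from workcell import bot
print(bot.sign_off())"
```

```text
the job is handed in; nothing more can be done
None
```

I placed and counted the bottle, then the can, and handed the job in. At the last look both stood in place, with the lever at rest and the robot clear; no verdict was returned.

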